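# Load the table steamer and set its steam valve half open

## Robot

A 7-joint arm with a two-finger parallel gripper is mounted at the origin on the work surface. World frame = base frame: x ahead of the robot, y to its left, z up, the work surface at z = 0. Lengths are in m, angles in rad, forces in N, time in s.
With the tool pointing down it reaches from about 0.4 to 0.85 m from the base axis. Payload 4.5 kg.
Tool frame: the origin (TCP) lies midway between the tips of the shut fingers; the grasp point (between the pads) lies 19 mm behind it; z points along the fingers, y is the line along which they close (so a half turn about z gives the same grasp; the last joint's range is limited). The gripper opens to 88 mm and grips with 3 to 60 N. Pads are 18 mm wide; open, the fingers measure 123 mm over their backs; the gripper's body (75 mm by 187 mm) begins 45 mm behind the grasp point.
Start: joints at [1.176, 0.689, -0.195, 1.565, 0.157, 0.902, -0.215], TCP at [0.26, -0.568, 0.239] pointing down, gripper open.
Joint ranges: [-3.01, 3.01], [-0.46, 2.08], [-1.47, 1.51], [0.13, 2.56], [-1, 4.14], [0.04, 2.09], [-2.66, 2.66]. Speed limits (rad/s): [2.57, 2.57, 3.14, 3.14, 3.14, 3.14, 3.14].

## Interface

Orientations are given as a unit quaternion [x, y, z, w].
In Python, from plant import r gives the robot as it stands.
- The arm moves only by the tool move_arm, never from a script. Its argument "targets" is a list that holds one entry, the list of rows, each a list of 7 numbers: the opening, from 0 (shut) to 1 (fully open), then the shift along the tool's x, y, z in mm, then the turn, a rotation vector about the tool's x, y, z in degrees. In form: [[[claw, dx, dy, dz, ax, ay, az], ...]]. A call has 1 to 10 rows; each row is the pose to reach, as a shift and turn from the pose commanded when the call began, along the tool's axes at that moment; what a row does not reach only later rows make up. A row lasts 1/8 s, in which the tool goes at most 62.5 mm and 10.7 degrees, less where a joint would pass 70% of its speed; a pose out of reach is approached as far as the arm can. A call with a gripper value outside its range is refused whole. The fingers move at their own pace and stop on an object; "newtons" is the grip in N (left out, the last holds). Time passes only in rows, so rows that repeat a pose let the fingers close. It gives the time, the measured TCP pose, the force, the opening and the grip force at its end, in the units of the state.
- r.get_state(): the state, without advancing time (a new reading comes with each control period).
- r.snapshot(name): name is "side" or "top"; returns the picture (400x640x3 uint8, red, green, blue); there is no depth.
- r.camera_info(name): a dict with "fx", "fy", "cx", "cy" (pixels), "R" (3x3) and "t" (3): a world point X has camera coordinates R X + t. Camera axes: x right, y down, z forward; pixel columns grow to the right and rows downward; lengths in m; the calibration is good to about 2 mm. A picture is of the moment at which its call begins. camera_info takes no time and is no camera call.
- r.finish_job(): hands the job in; it is judged then, once.
The state is a dict: "clock": time; "q": joint angles; "qd": joint speeds; "joint_torque": joint torques, N m; "tool_pos": TCP position; "eef_rot": TCP orientation; "contact_force": force on the tool from outside, world axes, zero at the start; "moment": the same for the moment, N m; "opening": opening from 0.0 (shut) to 1.0 (fully open); "finger_force": force on a finger pad.
Only numpy, scipy, OpenCV 4.12 (cv2) and the standard library are available. Lean on these libraries where they do the work, as an engineer would, in place of code of your own. Each camera call takes 0.05 s, during which the arm holds its last target. There are 200 camera calls.

## Task

Get the steamer going: set the tray of cups squarely on the steamer base and then the lid squarely on the tray, edges flush all round, setting both down gently, not dropping them, and keeping the tray level. Only then turn the steam valve's lever to half open, so that it points along the long middle mark of its dial (45 degrees from shut). Leave the other things on the bench where they stand.

Things in the scene. Friction and masses are not known exactly. Their poses are not given: they have to be found in the camera images.
- steamer_top (a point): Fixed steamer base, a square stainless box 130 x 130 mm and 50 mm high, with a flat deck with steam holes and a short inlet pipe at one side. This point is the centre of the deck (top face), z up; x and y are parallel to the box's sides.
- tray: Loose open steel tray, 130 x 130 mm, 48 mm high, 3 mm walls, 0.4 kg; four lidded cups fixed in its corners (36 mm across, tops 25 mm above underside). Origin: centre of underside, z up. Carrying bar along its x axis across the middle, 12 mm wide (y), from 30 to 44 mm above underside; grip it mid-way from above. Starts on the bench; may swap places with the lid. Any quarter turn is as good.
- lid: Loose flat steel lid, 130 x 130 mm, 6 mm thick, 0.35 kg, no lip, on the bench handle up at the start. Origin: centre of underside, z up. Bridge handle: black bar along its x axis, 84 mm long, 12 mm wide (y), from 24 to 38 mm above underside, on posts 33 mm either side of the middle. Any quarter turn is as good.
- steam_valve (a joint): Opening angle of the steam valve, rad: 0 shut (lever square to the level pipe, along the dial's first mark), 0.785 half open (along the long middle mark), 1.571 fully open (along the pipe). Grows as the lever turns clockwise seen from above about the upright axis through point valve_pivot. Starts shut or a little open; stiff (0.12 N m), stays where left.
- valve_pivot (a point): Point on the upright axis of the valve lever, at the lever's mid-height, 116 mm above the bench. x points along the lever to its tip, z up; turns with the lever. The valve sits in a pipe bridge over the bench (level run, legs 120 mm apart), under a round dial plate 92 mm across, its top 15 mm below this point.
- lever_grip (a point): Middle of the lever's rubber grip, 80 mm out from the axis, at its mid-height. The grip runs from 48 to 110 mm out from the axis along x, is 16 mm wide (y) and 13 mm tall (z). Free air around and below it.
- spray_bottle: Bystander: white bottle, 60 mm across, 170 mm high. Origin at the underside.
- tea_cup: Bystander: blue-glazed cup, 64 mm across, 55 mm high. Origin at the underside.
- sugar_jar: Bystander: glass jar, 64 mm across, 85 mm high. Origin at the underside.
- sauce_bowl: Bystander: white bowl, 90 mm across, 40 mm high. Origin at the underside.
- tea_tin: Bystander: tin, 60 mm across, 80 mm high. Origin at the underside.
- wood_spoon: Bystander: wooden spoon lying flat. Origin at the underside.
Things that resemble listed ones, but are neither listed nor needed, are in the scene too. Leave any red look-alike of the lid alone.

How it is judged:
By the outcome, as a careful person would: the job done as asked, in the order asked, and still so for the second after the job is handed in, with the robot touching nothing.
It also fails if it takes over 72 s, if anything falls off the work surface, if the arm or the gripper's body presses on something with over 40 N, if the wrist force passes 120 N, or if a joint passes its speed limit or range.

## Working session

There is one attempt and no reset: what is moved stays moved. The work goes in short steps, Python scripts to look and compute and a tool call to move; the robot and the scene stay as the last step left them, time stands still between calls to the robot, and variables do not carry over. Pictures are saved under pics/ and viewed, at most 10 in all, crops included, and the job is handed in when it is done.

Besides the shell and the picture viewer there is one more tool, called after "Call:" by a JSON object that holds its "fn" and its "kwargs". move_arm: Moves the arm, as the interface text tells. Its arguments: {"type":"object","properties":{"targets":{"type":"array","items":{"type":"array","items":{"type":"array","items":{"type":"number"}}}},"newtons":{"type":"number"}},"required":["targets"]}

```bash
mkdir -p pics; ls
python3 - <<'E'
from plant import r
import cv2,numpy as np
for n in("side","top"):
    im=r.snapshot(n); cv2.imwrite(f"pics/{n}0.png",im[:,:,::-1])
    c=r.camera_info(n); print(n,{k:np.round(v,4).tolist() for k,v in c.items()}, "pos",np.round(-np.array(c["R"]).T@np.array(c["t"]),3))
s=r.get_state(); print(s["clock"],s["tool_pos"],s["eef_rot"],s["opening"])
E
```

```text
pics
side {'fx': 440.2867, 'fy': 440.2867, 'cx': 312.3805, 'cy': 203.2604, 'R': [[-0.9659, -0.2581, -0.0224], [-0.1148, 0.5039, -0.8561], [0.2323, -0.8243, -0.5163]], 't': [0.5064, 0.1613, 1.0369]} pos [0.267 0.904 0.685]
top {'fx': 481.4362, 'fy': 481.4362, 'cx': 325.4407, 'cy': 202.7787, 'R': [[0.0744, -0.9972, 0.0052], [-0.9733, -0.0738, -0.2173], [0.2171, 0.0111, -0.9761]], 't': [-0.0714, 0.5341, 1.2535]} pos [ 0.253 -0.046  1.34 ]
0.1 [ 0.25957562 -0.56795555  0.23799897] [ 9.77098407e-01  2.12786384e-01 -2.45311948e-04 -7.72695357e-04] 0.9993147733312531
```

View pics/top0.png

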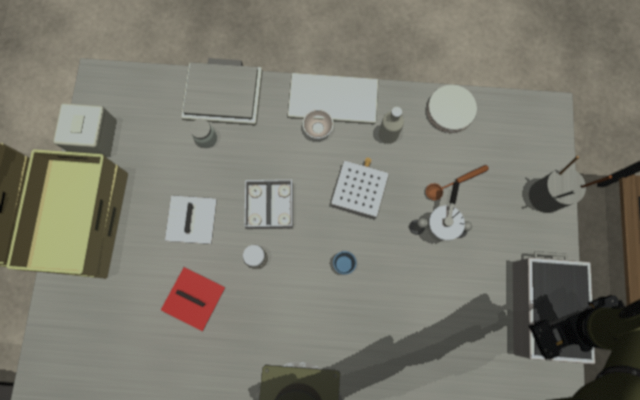

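View pics/side0.png

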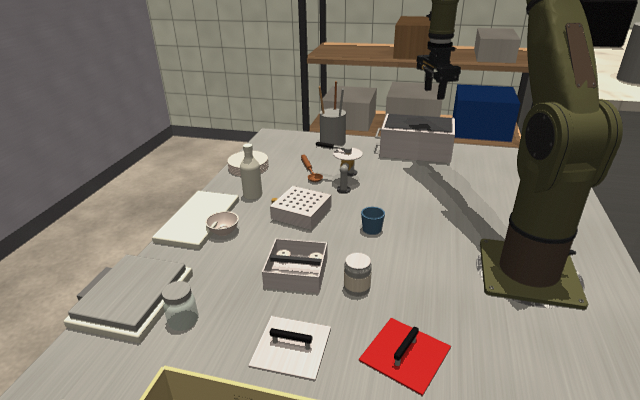

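Top view: the tray is at about (269,204) with its bar running along image rows, and the base with holes is at (360,188). The valve is at (447,222). There are two lid candidates: the steel-white one at (190,220) and the red look-alike at (193,298). The white one fits the description, so I'll confirm it enlarged.

Run:
```python
import cv2,numpy as np
t=cv2.imread("pics/top0.png"); s=cv2.imread("pics/side0.png")
f=lambda im,x,y,w,h,k:cv2.resize(im[y:y+h,x:x+w],None,fx=k,fy=k,interpolation=cv2.INTER_CUBIC)
a=f(t,155,150,150,100,4); cv2.imwrite("pics/c1.png",a)
b=f(t,325,150,75,75,5);c=f(t,405,160,75,75,5)
d=f(s,300,135,75,75,5)
e=f(t,155,150,75,75,5)
cv2.imwrite("pics/c2.png",np.vstack([np.hstack([b,c])]))
cv2.imwrite("pics/c3.png",np.hstack([d,f(s,255,180,75,75,5)]))
```

```text
(no output)
```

View pics/c1.png

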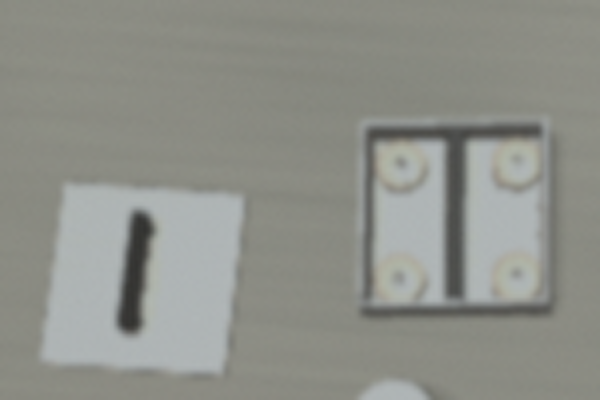

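View pics/c2.png

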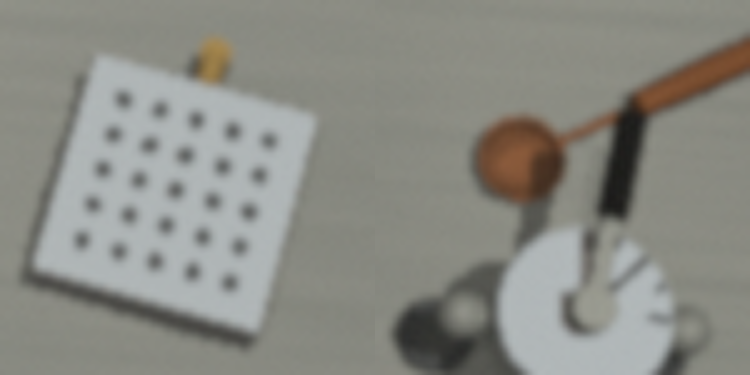

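View pics/c3.png

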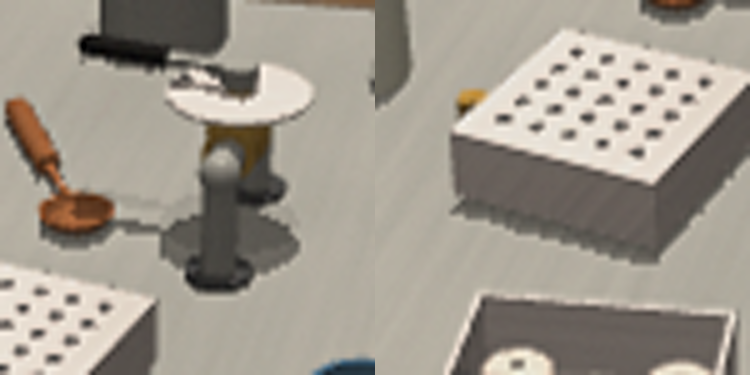

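The crops confirm it: the white lid has a black bar handle, at about (190,220) in the top view. The tray rim and cups are clear, and so is the base's hole grid. The lever runs from (524,222)/5 coordinates up and slightly right, just short of the long mark. Next I'll measure with sub-pixel edge fits in both cameras.

```bash
cat > h.py <<'E'
from plant import r
import cv2,numpy as np
from scipy.optimize import least_squares
from scipy.ndimage import map_coordinates
CI={n:r.camera_info(n) for n in("top","side")}
def proj(n,P):
    c=CI[n]; X=np.atleast_2d(P)@np.array(c["R"]).T+np.array(c["t"])
    return np.c_[c["fx"]*X[:,0]/X[:,2]+c["cx"],c["fy"]*X[:,1]/X[:,2]+c["cy"]]
def ray(n,px,z):
    c=CI[n];R=np.array(c["R"]);o=-R.T@np.array(c["t"])
    px=np.atleast_2d(px).astype(float)
    d=np.c_[(px[:,0]-c["cx"])/c["fx"],(px[:,1]-c["cy"])/c["fy"],np.ones(len(px))]@R
    return o+d*((z-o[2])/d[:,2])[:,None]
def both(n,pa,m,pb):  pass
def square(p,z,s=.065):
    x,y,a=p; C=np.array([[1,1],[-1,1],[-1,-1],[1,-1]])*s
    Rm=np.array([[np.cos(a),-np.sin(a)],[np.sin(a),np.cos(a)]])
    return np.c_[C@Rm.T+[x,y],np.full(4,z)]
def fitsq(n,img,p0,z,W=5,edges=range(4),iters=6,s=.065):
    g=cv2.GaussianBlur(cv2.cvtColor(img,cv2.COLOR_RGB2GRAY).astype(float),(0,0),.7)
    p=np.array(p0,float)
    for k in range(iters):
        w=max(2,W-k); Q=square(p,z,s); obs=[];
        for e in edges:
            for f in np.linspace(.08,.92,25):
                P=Q[e]*(1-f)+Q[(e+1)%4]*f
                u=proj(n,P)[0]; c=proj(n,square(p,z,s+.005))
                uo=c[e]*(1-f)+c[(e+1)%4]*f
                d=proj(n,Q[(e+1)%4])[0]-proj(n,Q[e])[0]; nn=np.array([d[1],-d[0]])/np.hypot(*d)
                if nn@(uo-u)<0: nn=-nn
                t=np.arange(-w,w+.01,.25); L=u+t[:,None]*nn
                v=map_coordinates(g,[L[:,1],L[:,0]],order=1,mode="nearest")
                G=-np.gradient(v,.25); i=G.argmax()
                if G[i]>6: 
                    m=abs(t-t[i])<=1; ww=np.clip(G[m],0,None)
                    obs.append((e,f,nn,u+nn*(ww@t[m]/ww.sum())))
        def res(q):
            Q=square(q,z,s)
            return [nn@(proj(n,Q[e]*(1-f)+Q[(e+1)%4]*f)[0]-u) for e,f,nn,u in obs]
        o=least_squares(res,p,loss="soft_l1",f_scale=.3,x_scale=[.01,.01,.1]); p=o.x
    return p,len(obs),np.median(np.abs(res(p)))
def show(l,x): print(l,np.round(x[0][:2]*1000,1),"yaw",np.round(np.degrees(x[0][2]),2),"n",x[1],"res",round(x[2],2))
E
python3 - <<'E'
from h import *
t=cv2.imread("pics/top0.png")[:,:,::-1];s=cv2.imread("pics/side0.png")[:,:,::-1]
def init(c,k,off,z):
    P=ray("top",np.array(c)/k+off,z); d=P[1]-P[0]
    print("sides",np.round(np.linalg.norm(np.roll(P,-1,0)-P,axis=1)*1000))
    a=np.arctan2(d[1],d[0]); a=(a+np.pi/4)%(np.pi/2)-np.pi/4
    return [*P.mean(0)[:2],a]
for l,c,k,o,z in(("base",[(97,55),(317,118),(255,335),(32,268)],5,(325,150),.05),
 ("tray",[(362,120),(548,118),(550,303),(360,305)],4,(155,150),.048),
 ("lid",[(65,185),(243,195),(224,373),(42,360)],4,(155,150),.006)):
    p=init(c,k,o,z); print(l,np.round(p,3))
    show(" top",fitsq("top",t,p,z,W=3)); show(" side",fitsq("side",s,p,z,W=5))
c=lambda a,z:ray("top",np.array(a)/5+[405,160]-[75,0] ,z)
h=[(595-375,308),(630-375,103)]
P=ray("top",np.array(h)/5+[405,160],.116); d=P[1]-P[0];print("lever",P.round(4),np.linalg.norm(d),np.degrees(np.arctan2(d[1],d[0])))
L=ray("top",np.array([(465-375,313),(690-375,330)])/5+[405,160],.075); d=L[1]-L[0];print("legs",L.round(3),np.linalg.norm(d),np.degrees(np.arctan2(d[1],d[0])))
# handle blobs
for n,im,roi,z in(("top",t,(180,195,20,45),.038),("side",s,(265,325,55,25),.038)):
    x,y,w,hh=roi; m=(im[y:y+hh,x:x+w].max(2)<75).astype(np.uint8); q=np.argwhere(m)[:,::-1]+[x,y]
    print("handle",n,len(q),ray(n,q.mean(0),z).round(4))
E
```

```text
sides [128. 129. 127. 128.]
base [ 0.587 -0.124 -0.215]
 top [ 589.2 -122.5] yaw -12.17 n 100 res 0.24
 side [ 589.7 -119.8] yaw -12.1 n 100 res 0.14
sides [129. 130. 129. 130.]
tray [0.529 0.124 0.087]
 top [529.7 121.3] yaw 5.66 n 75 res 1.49
 side [531.  127.8] yaw 5.75 n 85 res 0.44
sides [127. 127. 127. 125.]
lid [0.474 0.343 0.018]
 top [474.8 344.8] yaw 0.42 n 100 res 0.33
 side [475.3 345.5] yaw 0.36 n 100 res 0.36
lever [[ 0.4997 -0.3541  0.116 ]
 [ 0.611  -0.3705  0.116 ]] 0.11249631889115946 -8.366995385727758
legs [[ 0.5   -0.295  0.075]
 [ 0.5   -0.415  0.075]] 0.12010991852151308 -90.07594975466117
handle top 100 [[0.4723 0.342  0.038 ]]
handle side 355 [[0.4721 0.3524 0.038 ]]
```

```bash
cat >> h.py <<'E'
from scipy.spatial.transform import Rotation as Ro
def go(x,y,z,yaw):
    s=r.get_state(); R=Ro.from_quat(s["eef_rot"]); T=Ro.from_euler("z",yaw,degrees=True)*Ro.from_euler("x",180,degrees=True)
    print("t",round(s["clock"],2),"shift mm",np.round(R.inv().apply(np.array([x,y,z])-s["tool_pos"])*1000,1),"turn",np.round(np.degrees((R.inv()*T).as_rotvec()),2))
def tool():
    s=r.get_state();R=Ro.from_quat(s["eef_rot"]).as_matrix()
    print("tcp",np.round(np.array(s["tool_pos"])*1000,1),"yaw",np.round(np.degrees(np.arctan2(R[1,0],R[0,0])),2),"F",np.round(s["contact_force"],1),"op",round(s["opening"],3),"ff",np.round(s["finger_force"],1))
E
python3 - <<'E'
from h import *
k=np.array([(401,164),(516,162),(399,278),(516,273)])/4+[155,150]
K=ray("top",k,.027);print("cups",(K*1000).round(),K.mean(0))
b=ray("top",np.array([(455,135),(455,297)])/4+[155,150],.044);print("bar",b.round(4),b.mean(0))
t=cv2.imread("pics/top0.png")[:,:,::-1];s=cv2.imread("pics/side0.png")[:,:,::-1]
for p in([.5295,.1245,np.radians(4.5)],[.531,.1265,np.radians(5)]):
  show("t",fitsq("top",t,p,.048,W=2));show("s",fitsq("side",s,p,.048,W=2))
tool(); go(.53,.1245,.22,4.6)
E
```

```text
cups [[564. 168.  27.]
 [571.  88.  27.]
 [483. 161.  27.]
 [493.  80.  27.]] [0.52770204 0.12436058 0.027     ]
bar [[0.5834 0.1302 0.044 ]
 [0.4697 0.1188 0.044 ]] [0.52654309 0.1244899  0.044     ]
t [529.2 127.5] yaw 5.07 n 59 res 0.34
s [531.  127.8] yaw 5.75 n 85 res 0.44
t [529.2 127.5] yaw 5.09 n 59 res 0.34
s [531.  127.8] yaw 5.76 n 85 res 0.44
tcp [ 259.6 -568.   238. ] yaw 24.57 F [1.2 0.7 0.5] op 0.999 ff 0.0
t 0.1 shift mm [ 533.9 -517.3   18.8] turn [-0.09  0.02 19.97]
```

Call:
{"fn": "move_arm", "kwargs": {"targets": [[[0.5, 60, -60, 0, 0, 0, 3], [0.5, 120, -120, 0, 0, 0, 6], [0.5, 170, -165, 0, 0, 0, 8], [0.5, 215, -210, 0, 0, 0, 10], [0.5, 260, -250, 0, 0, 0, 12], [0.5, 305, -295, 0, 0, 0, 14], [0.5, 350, -340, 0, 0, 0, 16], [0.5, 395, -385, 0, 0, 0, 18], [0.5, 440, -425, 0, 0, 0, 19], [0.5, 480, -465, 0, 0, 0, 19.5]]]}}

```text
clock: 1.35
tool_pos: [0.4878, 0.0156, 0.2386]
eef_rot: [0.999, 0.044, -0.0, 0.0]
contact_force: [0.9, -0.6, -0.7]
opening: 0.5
finger_force: 0.0
```

```bash
python3 -c "
from h import *
tool(); go(.529,.1255,.12,5.2)"
```

```text
tcp [487.8  15.6 238.6] yaw 5.05 F [ 0.9 -0.6 -0.7] op 0.5 ff 0.0
t 1.35 shift mm [  50.7 -105.9  118.6] turn [ 0.02  0.   -0.15]
```

Call:
{"fn": "move_arm", "kwargs": {"targets": [[[0.5, 25, -50, 0, 0, 0, 0], [0.5, 50, -104, 0, 0, 0, 0], [0.5, 51, -106, 60, 0, 0, 0], [0.5, 51, -106, 120, 0, 0, 0], [0.5, 51, -106, 150, 0, 0, 0], [0.5, 51, -106, 150, 0, 0, 0]]]}}

```text
clock: 2.1
tool_pos: [0.5269, 0.1234, 0.0866]
eef_rot: [0.999, 0.044, -0.003, 0.001]
contact_force: [-0.4, 0.3, -0.5]
opening: 0.5
finger_force: 0.0
```

```bash
python3 -c "
from h import *
tool(); go(.529,.1255,.019,5.2)
im=r.snapshot('side'); cv2.imwrite('pics/s1.png',cv2.resize(im[180:340,200:400,::-1],None,fx=3,fy=3))"
```

```text
tcp [526.9 123.4  86.6] yaw 5.09 F [-0.4  0.3 -0.5] op 0.5 ff 0.0
t 2.1 shift mm [ 2.7 -2.  67.5] turn [ 0.06  0.31 -0.11]
```

View pics/s1.png

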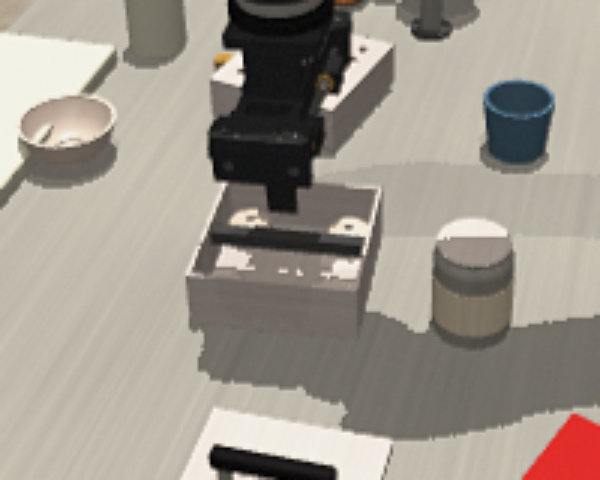

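The gripper sits above the middle of the bar with its fingers straddling it, at crop (285,200), so I'll descend and grip.

Call:
{"fn": "move_arm", "kwargs": {"targets": [[[0.5, 2, -1, 30, 0, 0, 0], [0.5, 2, -1, 55, 0, 0, 0], [0.5, 2, -1, 67, 0, 0, 0], [0.5, 2, -1, 67, 0, 0, 0], [0, 2, -1, 67, 0, 0, 0], [0, 2, -1, 67, 0, 0, 0], [0, 2, -1, 67, 0, 0, 0], [0, 2, -1, 67, 0, 0, 0], [0, 2, -1, 67, 0, 0, 0]]], "newtons": 45}}

```text
clock: 3.28
tool_pos: [0.5309, 0.1251, 0.0221]
eef_rot: [0.999, 0.044, 0.0, -0.0]
contact_force: [-0.4, 0.2, 5.3]
opening: 0.128
finger_force: 45.0
```

```bash
python3 -c "
from h import *
tool(); go(.53,.126,.019,5.2)"
```

```text
tcp [530.9 125.1  22.1] yaw 5.08 F [-0.4  0.2  5.3] op 0.128 ff 45.0
t 3.27 shift mm [-0.8 -1.   3.1] turn [-0.01 -0.04 -0.12]
```

Call:
{"fn": "move_arm", "kwargs": {"targets": [[[0, 0, 0, -10, 0, 0, 0], [0, 0, 0, -30, 0, 0, 0], [0, 0, 0, -60, 0, 0, 0], [0, 0, 0, -90, 0, 0, 0], [0, 0, 0, -110, 0, 0, 0], [0, 0, 0, -120, 0, 0, 0], [0, 0, 0, -120, 0, 0, 0], [0, 0, 0, -120, 0, 0, 0]]]}}

```text
clock: 4.28
tool_pos: [0.5299, 0.1247, 0.1408]
eef_rot: [0.999, 0.044, -0.001, 0.0]
contact_force: [0.6, -0.5, -4.2]
opening: 0.128
finger_force: 45.0
```

```bash
python3 -c "
from h import *
tool(); go(.5905,-.121,.14,-12.1)
R=Ro.from_quat(r.get_state()['eef_rot']).as_matrix();print(R[2])"
```

```text
tcp [529.9 124.7 140.8] yaw 5.07 F [ 0.6 -0.5 -4.2] op 0.128 ff 45.0
t 4.28 shift mm [ 38.6 250.1   0.9] turn [ 0.04  0.1  17.17]
[-1.91559598e-03  4.73842321e-04 -9.99998053e-01]
```

Call:
{"fn": "move_arm", "kwargs": {"targets": [[[0, 4, 20, 0, 0, 0, 2], [0, 10, 60, 0, 0, 0, 5], [0, 17, 105, 0, 0, 0, 8], [0, 24, 150, 0, 0, 0, 11], [0, 31, 195, 0, 0, 0, 14], [0, 36, 230, 0, 0, 0, 16.5], [0, 38.5, 247, 0, 0, 0, 17.2], [0, 38.5, 250, 0, 0, 0, 17.2], [0, 38.5, 250, 0, 0, 0, 17.2], [0, 38.5, 250, 0, 0, 0, 17.2]]]}}

```text
clock: 5.52
tool_pos: [0.591, -0.1185, 0.1416]
eef_rot: [0.995, -0.104, -0.0, -0.001]
contact_force: [0.3, -0.4, -5.1]
opening: 0.131
finger_force: 45.0
```

Run:
```python
from h import *
tool(); s=r.get_state(); x,y,z=s["tool_pos"]; zr=z-.022+.048
print(zr)
a=np.radians(-12.1)
for n in("top","side"):
    im=r.snapshot(n); cv2.imwrite(f"pics/{n}2.png",im[:,:,::-1])
    for dy in(-.004,0,.004): show(n,fitsq(n,im,[x,y+dy,a],zr,W=4))
t=cv2.imread("pics/top2.png");s=cv2.imread("pics/side2.png")
f=lambda im,x,y,w,h,k:cv2.resize(im[y:y+h,x:x+w],None,fx=k,fy=k,interpolation=cv2.INTER_CUBIC)
for n,im in(("top",t),("side",s)):
    c=proj(n,square([x,y,a],zr)); print(n,c.round(1).tolist())
cv2.imwrite("pics/c4.png",np.hstack([f(t,310,130,100,130,4),f(s,250,130,100,130,4)]))
```

```text
tcp [ 591.  -118.5  141.6] yaw -11.96 F [ 0.3 -0.4 -5.1] op 0.131 ff 45.0
0.16763066759775996
top [-2979.4   643.1] yaw -10.84 n 0 res nan
top [-109284.3   23414.3] yaw -208.52 n 0 res nan
top [-3651.   796.] yaw -13.21 n 0 res nan
side [ 591.3 -118. ] yaw -17.78 n 60 res 0.72
side [ 591.7 -117.5] yaw -18.21 n 60 res 0.78
side [ 591.2 -117.6] yaw -17.75 n 62 res 0.79
top [[344.0, 145.2], [329.8, 192.4], [379.9, 206.8], [393.0, 158.9]]
side [[265.0, 167.9], [308.7, 177.4], [330.5, 157.3], [289.4, 149.3]]
  return _methods._mean(a, axis=axis, dtype=dtype,
  ret = ret.dtype.type(ret / rcount)
```

View pics/c4.png

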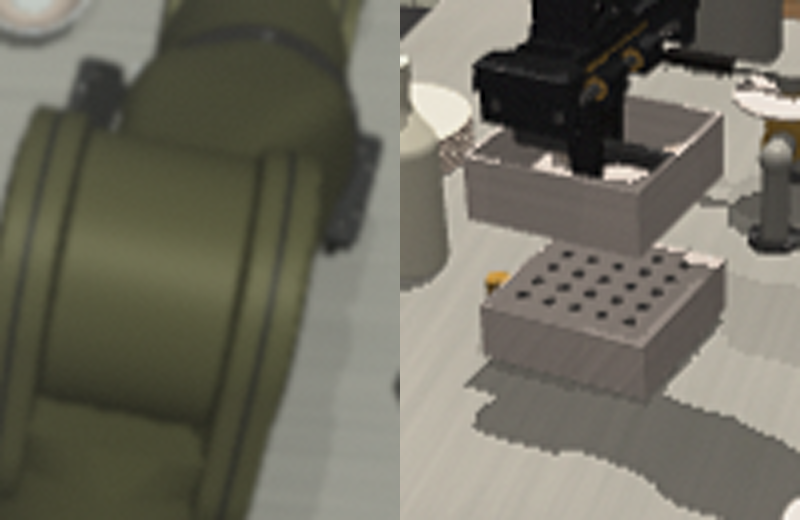

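Side crop: the tray hangs level over the base, with its rim's near corner at about (310,178) and the base's near corner at about (311,217). The top view is blocked by the arm. I'll lower to just above the deck and compare there.

Call:
{"fn": "move_arm", "kwargs": {"targets": [[[0, 0, 0, 15, 0, 0, 0], [0, 0, 0, 30, 0, 0, 0], [0, 0, 0, 42, 0, 0, 0], [0, 0, 0, 50, 0, 0, 0], [0, 0, 0, 55, 0, 0, 0], [0, 0, 0, 55, 0, 0, 0], [0, 0, 0, 55, 0, 0, 0]]]}}

```text
clock: 6.5
tool_pos: [0.5915, -0.1208, 0.0871]
eef_rot: [0.994, -0.106, 0.0, 0.0]
contact_force: [-0.4, -0.0, -4.2]
opening: 0.129
finger_force: 45.0
```

```bash
cat >> h.py <<'E'
def fitbox(n,img,p0,z0,levels,vis,W=4,s=.065,iters=6,freez=False):
    """fit x,y,yaw,dz using |gradient| edges: levels=list of heights rel z0, vis=edge ids visible, plus corner verticals"""
    g=cv2.GaussianBlur(cv2.cvtColor(img,cv2.COLOR_RGB2GRAY).astype(float),(0,0),.7)
    p=np.array([*p0,0.])
    def segs(q):
        S=[]
        for h,pol in levels:
            Q=square(q[:3],z0+q[3]+h,s); S+=[(Q[e],Q[(e+1)%4],pol) for e in vis]
        return S
    for k in range(iters):
        w=max(2,W-k);obs=[]
        cen=None
        for j,(A,B,pol) in enumerate(segs(p)):
            a,b=proj(n,[A,B]); d=b-a; nn=np.array([d[1],-d[0]])/np.hypot(*d)
            if nn[1]<0: nn=-nn   # pointing down in image
            for f in np.linspace(.08,.92,25):
                u=a*(1-f)+b*f; t=np.arange(-w,w+.01,.25); L=u+t[:,None]*nn
                v=map_coordinates(g,[L[:,1],L[:,0]],order=1,mode="nearest")
                G=pol*np.gradient(v,.25); i=G.argmax()
                if G[i]>4 and 0<i<len(t)-1:
                    m=abs(t-t[i])<=1; ww=np.clip(G[m],0,None); obs.append((j,f,nn,u+nn*(ww@t[m]/ww.sum())))
        def res(q):
            S=segs(q); P=[proj(n,[A,B]) for A,B,_ in S]
            return [nn@(P[j][0]*(1-f)+P[j][1]*f-u) for j,f,nn,u in obs]+([1e4*q[3]] if freez else [])
        p=least_squares(res,p,loss="soft_l1",f_scale=.3,x_scale=[.01,.01,.1,.01]).x
    print(n,np.round(p[:2]*1000,1),"yaw",round(np.degrees(p[2]),2),"dz mm",round(p[3]*1000,1),"n",len(obs),"res",np.round(np.median(np.abs(res(p))),2))
    return p
E
python3 - <<'E'
from h import *
tool(); st=r.get_state(); x,y,z=st["tool_pos"]
im=r.snapshot("side"); cv2.imwrite("pics/side3.png",im[:,:,::-1]); a=np.radians(-12.1)
P=square([0,0,a],0); print(proj("side",square([x,y,a],z-.022)).round(1).tolist())
o=cv2.imread("pics/side0.png")[:,:,::-1]
# edges: 0:(+y side) 3:(+x... ) decide visible ones by image row
for vis in((0,),(1,),(0,1),):
    print(vis)
    fitbox("side",im,[x,y,a],z-.022,[(.048,-1)],vis,freez=True) if len(vis)==2 else None
fitbox("side",im,[x,y,a],z-.022,[(0,1),(.048,-1)],(0,1))
fitbox("side",o,[.5895,-.121,a],.05,[(0,-1)],(0,1),freez=True)
fitbox("side",o,[.5895,-.121,a],.05,[(0,-1),(-.05,1)],(0,1))
cv2.imwrite("pics/c5.png",cv2.resize(im[150:250,245:350,::-1],None,fx=6,fy=6,interpolation=cv2.INTER_CUBIC))
E
```

```text
tcp [ 591.5 -120.8   87.1] yaw -12.13 F [-0.4 -0.  -4.2] op 0.129 ff 45.0
[[268.0, 200.8], [309.8, 211.4], [330.6, 189.5], [291.1, 180.6]]
(0,)
(1,)
(0, 1)
side [ 589.  -116.5] yaw -11.91 dz mm -0.0 n 48 res 0.18
side [ 600.1 -151.9] yaw -11.67 dz mm -21.9 n 97 res 0.16
side [ 590.2 -120.2] yaw -12.08 dz mm -0.0 n 50 res 0.03
side [574.9 -61.7] yaw -12.15 dz mm 38.8 n 100 res 0.33
```

View pics/c5.png

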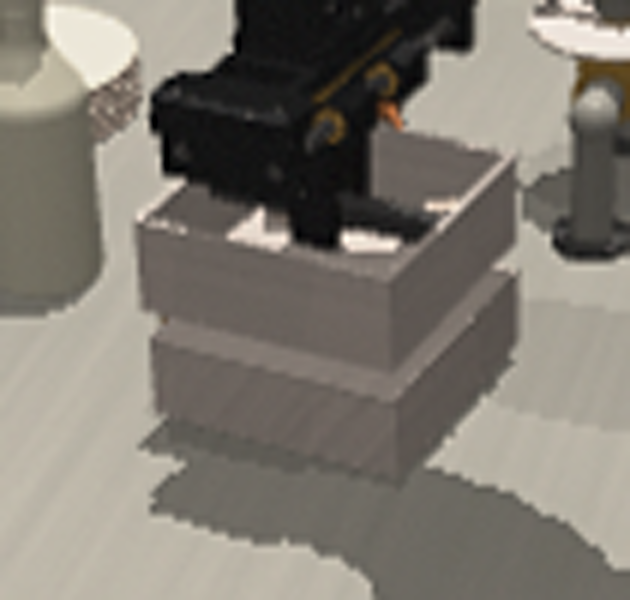

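The tray is about 15 mm above the base and its verticals match the model. What remains uncertain is depth, because of the height. I'll lower slowly to contact so the heights are exact, then compare rim and base in the same camera.

Call:
{"fn": "move_arm", "kwargs": {"targets": [[[0, 0, 1, 4, 0, 0, 0], [0, 0, 2, 8, 0, 0, 0], [0, 0, 2, 11, 0, 0, 0], [0, 0, 2, 12, 0, 0, 0], [0, 0, 2, 13, 0, 0, 0], [0, 0, 2, 13.5, 0, 0, 0], [0, 0, 2, 14, 0, 0, 0], [0, 0, 2, 14, 0, 0, 0]]]}}

```text
clock: 7.55
tool_pos: [0.5907, -0.1227, 0.0727]
eef_rot: [0.994, -0.106, 0.0, 0.0]
contact_force: [0.8, -0.6, -4.3]
opening: 0.131
finger_force: 45.0
```

```bash
cat > m.py <<'E'
from h import *
import sys
tool(); st=r.get_state(); x,y,z=st["tool_pos"]; print("moment",np.round(st["moment"],2))
im=r.snapshot("side"); cv2.imwrite(f"pics/side_{sys.argv[1]}.png",im[:,:,::-1]); a=np.radians(-12.1)
o=cv2.imread("pics/side0.png")[:,:,::-1]
for e in((0,1),(0,),(1,)):
    fitbox("side",im,[x,y,a],z-.022,[(.048,-1)],e,freez=True,W=3)
    fitbox("side",o,[.5895,-.121,a],.05,[(0,-1)],e,freez=True)
E
python3 m.py 4
```

```text
tcp [ 590.7 -122.7   72.7] yaw -12.13 F [ 0.8 -0.6 -4.3] op 0.131 ff 45.0
moment [0.03 0.02 0.01]
side [ 588.8 -118.5] yaw -12.09 dz mm -0.0 n 48 res 0.13
side [ 590.2 -120.2] yaw -12.08 dz mm -0.0 n 50 res 0.03
side [149.7 -52.7] yaw -15.6 dz mm 0.0 n 19 res 0.12
side [54.1 12.4] yaw 86.76 dz mm 0.0 n 0 res 0.0
side [ -265.7 -4054.5] yaw -10.72 dz mm 0.0 n 0 res 0.0
side [   11.1 -2826.3] yaw -11.97 dz mm 0.0 n 0 res 0.0
```

Call:
{"fn": "move_arm", "kwargs": {"targets": [[[0, 0, 0, 0.5, 0, 0, 0], [0, 0, 0, 1, 0, 0, 0], [0, 0, 0, 1.5, 0, 0, 0], [0, 0, 0, 1.5, 0, 0, 0]]]}}

```text
clock: 8.1
tool_pos: [0.5908, -0.1227, 0.0722]
eef_rot: [0.994, -0.106, 0.0, 0.0]
contact_force: [-2.1, 0.5, 5.9]
opening: 0.128
finger_force: 45.0
```

```bash
python3 m.py 5 | head -4
```

```text
tcp [ 590.8 -122.7   72.2] yaw -12.13 F [-2.1  0.5  5.9] op 0.128 ff 45.0
moment [0.18 0.45 0.01]
side [ 588.4 -118.6] yaw -11.81 dz mm -0.0 n 48 res 0.15
side [ 590.2 -120.2] yaw -12.08 dz mm -0.0 n 50 res 0.03
```

```bash
cat > v.py <<'E'
from h import *
def vert(img,p,z0,z1,n="side"):
    g=cv2.GaussianBlur(cv2.cvtColor(img,cv2.COLOR_RGB2GRAY).astype(float),(0,0),.6); out=[]
    for c in(0,1,2):
        o=[]
        for z in np.linspace(z0,z1,12):
            u=proj(n,square(p,z))[c]; t=np.arange(-4,4.01,.25)
            v=map_coordinates(g,[np.full(len(t),u[1]),u[0]+t],order=1); G=np.abs(np.gradient(v,.25)); i=G.argmax(); m=abs(t-t[i])<=1
            if G[i]>3:o.append(G[m]@t[m]/G[m].sum())
        out.append((np.round(np.median(o),2),len(o),np.round(np.std(o),2)) if o else None)
    return out
if __name__=="__main__":
    import sys
    im=cv2.imread(sys.argv[1])[:,:,::-1]; o=cv2.imread("pics/side0.png")[:,:,::-1]
    p=[.5902,-.1202,np.radians(-12.1)]
    print("base0",vert(o,p,.012,.045)); print("base",vert(im,p,.012,.045)); print("tray",vert(im,p,.055,.093))
    for dx,dy in((.001,0),(0,.001)): print("px per mm",np.round(proj("side",square([p[0]+dx,p[1]+dy,p[2]],.07))-proj("side",square(p,.07)),2)[:3].tolist())
E
python3 v.py pics/side_5.png
```

```text
base0 [(np.float64(0.43), 12, np.float64(0.17)), (np.float64(0.09), 12, np.float64(1.65)), (np.float64(-0.33), 12, np.float64(1.21))]
base [(np.float64(0.42), 12, np.float64(0.16)), (np.float64(-0.02), 12, np.float64(1.37)), (np.float64(-0.3), 12, np.float64(0.09))]
tray [(np.float64(0.07), 12, np.float64(0.15)), (np.float64(0.13), 12, np.float64(0.13)), (np.float64(-0.38), 12, np.float64(0.94))]
px per mm [[-0.34, -0.04], [-0.37, -0.04], [-0.34, -0.04]]
px per mm [[-0.12, 0.18], [-0.1, 0.2], [-0.08, 0.17]]
```

Contact came at TCP z 72.2, which agrees with the 22 mm grip offset, and the tray's verticals match the base within about 0.3 mm. I'll release and retreat toward the lid, so the top camera can check all four rim edges symmetrically.

Call:
{"fn": "move_arm", "kwargs": {"targets": [[[0.3, 0, 0, -0.5, 0, 0, 0], [0.5, 0, 0, -0.5, 0, 0, 0], [0.5, 0, 0, -0.5, 0, 0, 0], [0.5, 0, 0, -20, 0, 0, 0], [0.5, 0, 0, -50, 0, 0, 0], [0.5, 0, 0, -90, 0, 0, 0], [0.5, 0, 0, -110, 0, 0, 0], [0.5, -10, -50, -120, 0, 0, -5], [0.5, -20, -110, -120, 0, 0, -8], [0.5, -30, -170, -120, 0, 0, -12]]]}}

```text
clock: 9.4
tool_pos: [0.5976, 0.0514, 0.193]
eef_rot: [1.0, -0.001, 0.001, -0.0]
contact_force: [1.0, -0.7, -0.0]
opening: 0.5
finger_force: 0.0
```

```bash
python3 -c "
from h import *
tool(); go(.475,.345,.2,.4)"
```

```text
tcp [597.6  51.4 193. ] yaw -0.06 F [ 1.  -0.7 -0. ] op 0.5 ff 0.0
t 9.4 shift mm [-122.9 -293.5   -7.2] turn [-0.01 -0.14 -0.46]
```

Call:
{"fn": "move_arm", "kwargs": {"targets": [[[0.5, -25, -55, 0, 0, 0, 0], [0.5, -50, -115, 0, 0, 0, 0], [0.5, -75, -175, 0, 0, 0, 0], [0.5, -100, -235, 0, 0, 0, 0], [0.5, -120, -285, 0, 0, 0, -0.5], [0.5, -123, -293, 0, 0, 0, -0.5], [0.5, -123, -293, 40, 0, 0, -0.5], [0.5, -123, -293, 80, 0, 0, -0.5], [0.5, -123, -293, 100, 0, 0, -0.5]]]}}

```text
clock: 10.52
tool_pos: [0.4748, 0.3416, 0.0903]
eef_rot: [1.0, 0.003, -0.0, 0.001]
contact_force: [0.6, -0.3, 1.5]
opening: 0.499
finger_force: 0.0
```

Run:
```python
from h import *
from v import vert
tool(); go(.475,.345,.012,.4)
im=r.snapshot("top"); cv2.imwrite("pics/top6.png",im[:,:,::-1]); sd=r.snapshot("side"); cv2.imwrite("pics/side6.png",sd[:,:,::-1])
a=np.radians(-12.1)
for p in([.5892,-.1225,a],[.591,-.124,a],[.588,-.121,a]): show("rim top",fitsq("top",im,p,.098,W=2.5))
for W in(2,3): show("rim side",fitsq("side",sd,[.5902,-.1202,a],.098,W=W))
p=[.5902,-.1202,a]; print("base",vert(sd,p,.012,.045)); print("tray",vert(sd,p,.055,.093))
k=lambda im,x,y,w,h,s:cv2.resize(im[y:y+h,x:x+w,::-1],None,fx=s,fy=s,interpolation=cv2.INTER_CUBIC)
cv2.imwrite("pics/c6.png",np.hstack([k(im,325,145,70,75,5.7 and 5),k(sd,260,150,80,75,5)]))
```

```text
tcp [474.8 341.6  90.3] yaw 0.3 F [ 0.6 -0.3  1.5] op 0.499 ff 0.0
t 10.53 shift mm [ 0.3 -3.6 78.3] turn [ 0.11  0.05 -0.1 ]
rim top [ 588.9 -121.2] yaw -12.41 n 60 res 0.25
rim top [ 588.9 -121.2] yaw -12.4 n 60 res 0.25
rim top [ 588.9 -121.2] yaw -12.37 n 60 res 0.23
rim side [ 587.7 -124.3] yaw -11.85 n 47 res 0.19
rim side [ 587.6 -124.3] yaw -11.83 n 47 res 0.19
base [(np.float64(-0.89), 12, np.float64(1.38)), (np.float64(-3.23), 12, np.float64(0.18)), (np.float64(-0.32), 12, np.float64(0.08))]
tray [(np.float64(1.77), 2, np.float64(0.19)), (np.float64(-3.61), 12, np.float64(1.88)), (np.float64(-0.31), 12, np.float64(1.2))]
```

View pics/c6.png

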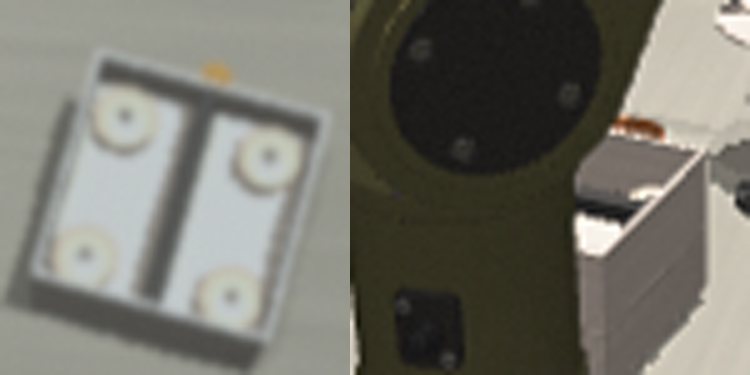

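The top view shows the tray square on the base: the camera reads the rim at (588.9,-121.2) against (589.2,-122.5) for the base, and the wall seam at right is continuous. Next I'll grip the lid.

Call:
{"fn": "move_arm", "kwargs": {"targets": [[[0.5, 0.5, -2, 30, 0, 0, 0], [0.5, 0.5, -2, 55, 0, 0, 0], [0.5, 0.5, -2, 70, 0, 0, 0], [0.5, 0.5, -2, 77, 0, 0, 0], [0.5, 0.5, -2, 77, 0, 0, 0], [0, 0.5, -2, 77, 0, 0, 0], [0, 0.5, -2, 77, 0, 0, 0], [0, 0.5, -2, 77, 0, 0, 0], [0, 0.5, -2, 77, 0, 0, 0], [0, 0.5, -2, 77, 0, 0, 0]]]}}

```text
clock: 11.88
tool_pos: [0.4753, 0.3449, 0.0145]
eef_rot: [1.0, 0.003, 0.0, 0.0]
contact_force: [-0.2, -0.7, 3.7]
opening: 0.128
finger_force: 45.0
```

Run:
```python
from h import *
tool()
for n in("side","top"):
  im=r.snapshot(n); cv2.imwrite(f"pics/{n}7.png",im[:,:,::-1])
  for e in(range(4),(0,1,3)): show(n,fitsq(n,im,[.475,.345,.007],.006,W=3,edges=e))
```

```text
tcp [475.3 344.9  14.5] yaw 0.36 F [-0.2 -0.7  3.7] op 0.128 ff 45.0
side [475.8 347.1] yaw 0.59 n 65 res 0.13
side [475.8 347.1] yaw 0.61 n 55 res 0.13
top [475. 346.] yaw 0.64 n 57 res 0.2
top [475.1 345.2] yaw 0.62 n 49 res 0.21
```

Call:
{"fn": "move_arm", "kwargs": {"targets": [[[0, 0, 0, -10, 0, 0, 0], [0, 0, 0, -30, 0, 0, 0], [0, 0, 0, -65, 0, 0, 0], [0, 0, 0, -105, 0, 0, 0], [0, 0, 0, -145, 0, 0, 0], [0, 0, 0, -170, 0, 0, 0], [0, 0, 0, -175, 0, 0, 0], [0, 0, 0, -175, 0, 0, 0]]]}}

```text
clock: 12.98
tool_pos: [0.4748, 0.345, 0.1892]
eef_rot: [1.0, 0.003, -0.0, 0.0]
contact_force: [-0.6, -0.2, -2.6]
opening: 0.128
finger_force: 45.0
```

```bash
python3 -c "
from h import *
tool(); go(.5905,-.1225,.19,-12.4)"
```

```text
tcp [474.8 345.  189.2] yaw 0.38 F [-0.6 -0.2 -2.6] op 0.128 ff 45.0
t 12.97 shift mm [112.6 468.2  -0.8] turn [1.000e-02 2.000e-02 1.278e+01]
```

Call:
{"fn": "move_arm", "kwargs": {"targets": [[[0, 7, 30, 0, 0, 0, 1], [0, 20, 80, 0, 0, 0, 2], [0, 34, 135, 0, 0, 0, 4], [0, 48, 190, 0, 0, 0, 6], [0, 62, 245, 0, 0, 0, 8], [0, 76, 300, 0, 0, 0, 10], [0, 90, 355, 0, 0, 0, 12], [0, 102, 410, 0, 0, 0, 12.8], [0, 110, 450, 0, 0, 0, 12.8], [0, 112.5, 468, 0, 0, 0, 12.8]]]}}

```text
clock: 14.22
tool_pos: [0.5898, -0.1252, 0.1878]
eef_rot: [0.994, -0.11, -0.001, 0.001]
contact_force: [0.1, 0.1, -2.6]
opening: 0.125
finger_force: 45.0
```

Call:
{"fn": "move_arm", "kwargs": {"targets": [[[0, 0, 0, 15, 0, 0, 0], [0, 0, 0, 35, 0, 0, 0], [0, 0, 0, 52, 0, 0, 0], [0, 0, 0, 60, 0, 0, 0], [0, 0, 0, 64, 0, 0, 0], [0, 0, 0, 64, 0, 0, 0], [0, 0, 0, 64, 0, 0, 0]]]}}

```text
clock: 15.1
tool_pos: [0.5912, -0.1222, 0.1258]
eef_rot: [0.994, -0.108, 0.001, 0.0]
contact_force: [0.7, -0.3, -2.4]
opening: 0.132
finger_force: 45.0
```

```bash
cat > l.py <<'E'
from h import *
from v import vert
import sys
tool(); go(.5905,-.1225,.1125,-12.4); st=r.get_state(); x,y,z=st["tool_pos"]
im=r.snapshot("side"); cv2.imwrite(f"pics/side_{sys.argv[1]}.png",im[:,:,::-1]); a=np.radians(-12.2)
zt=z-.0145+.006; print("lid top z",zt)
show("lid",fitsq("side",im,[x,y,a],zt,W=4)); show("lid edges01",fitsq("side",im,[x,y,a],zt,W=4,edges=(0,1)))
p=[.5902,-.1202,a]; print("tray",vert(im,p,.055,.093),"base",vert(im,p,.012,.045))
E
python3 l.py 8
```

```text
tcp [ 591.2 -122.2  125.8] yaw -12.44 F [ 0.7 -0.3 -2.4] op 0.132 ff 45.0
t 15.1 shift mm [-0.7  0.4 13.3] turn [-0.   -0.08 -0.04]
lid top z 0.11731794726866061
lid [ 590.6 -118.5] yaw -11.75 n 83 res 0.19
lid edges01 [ 590.5 -118.8] yaw -11.31 n 50 res 0.14
tray [(np.float64(0.19), 12, np.float64(0.16)), (np.float64(0.27), 12, np.float64(0.15)), (np.float64(-0.22), 12, np.float64(0.75))] base [(np.float64(0.52), 12, np.float64(0.2)), (np.float64(0.08), 12, np.float64(1.61)), (np.float64(-0.42), 12, np.float64(0.08))]
```

Call:
{"fn": "move_arm", "kwargs": {"targets": [[[0, -0.3, 0.7, 4, 0, 0, 0.3], [0, -0.3, 0.7, 8, 0, 0, 0.3], [0, -0.3, 0.7, 10, 0, 0, 0.3], [0, -0.3, 0.7, 11, 0, 0, 0.3], [0, -0.3, 0.7, 12, 0, 0, 0.3], [0, -0.3, 0.7, 12.5, 0, 0, 0.3], [0, -0.3, 0.7, 13, 0, 0, 0.3], [0, -0.3, 0.7, 13, 0, 0, 0.3]]]}}

```text
clock: 16.15
tool_pos: [0.5904, -0.1227, 0.1125]
eef_rot: [0.994, -0.111, 0.0, 0.0]
contact_force: [-0.7, 0.3, -1.2]
opening: 0.127
finger_force: 45.0
```

```bash
python3 l.py 9
```

```text
tcp [ 590.4 -122.7  112.5] yaw -12.73 F [-0.7  0.3 -1.2] op 0.127 ff 45.0
t 16.15 shift mm [ 0.1 -0.2 -0. ] turn [ 0.   -0.01 -0.33]
lid top z 0.10397982331701615
lid [ 590.2 -119. ] yaw -13.07 n 85 res 0.18
lid edges01 [ 590.5 -119.2] yaw -13.19 n 50 res 0.06
tray [(np.float64(0.08), 12, np.float64(0.15)), (np.float64(0.28), 12, np.float64(0.11)), (np.float64(-0.33), 12, np.float64(1.14))] base [(np.float64(0.51), 12, np.float64(0.17)), (np.float64(0.11), 12, np.float64(1.61)), (np.float64(-0.5), 12, np.float64(0.08))]
```

Call:
{"fn": "move_arm", "kwargs": {"targets": [[[0, 0, 0, 0, 0, 0, -0.4], [0, 0, 0, 0.5, 0, 0, -0.4], [0, 0, 0, 1, 0, 0, -0.4], [0, 0, 0, 1, 0, 0, -0.4]]]}}

```text
clock: 16.7
tool_pos: [0.5904, -0.1227, 0.1124]
eef_rot: [0.994, -0.108, 0.0, -0.0]
contact_force: [-2.3, 1.4, 8.1]
opening: 0.128
finger_force: 45.0
```

```bash
python3 l.py 10
```

```text
tcp [ 590.4 -122.7  112.4] yaw -12.35 F [-2.3  1.4  8.1] op 0.128 ff 45.0
t 16.7 shift mm [ 0.1 -0.3 -0.1] turn [-0.01 -0.04  0.05]
lid top z 0.10394509750167336
lid [ 590.3 -119.1] yaw -12.99 n 84 res 0.18
lid edges01 [ 590.5 -119.2] yaw -13.18 n 50 res 0.06
tray [(np.float64(0.08), 12, np.float64(0.2)), (np.float64(0.24), 12, np.float64(0.12)), (np.float64(-0.33), 12, np.float64(1.12))] base [(np.float64(0.43), 12, np.float64(0.16)), (np.float64(0.08), 12, np.float64(1.43)), (np.float64(-0.5), 12, np.float64(0.07))]
```

Call:
{"fn": "move_arm", "kwargs": {"targets": [[[0.3, 0, 0, -0.7, 0, 0, 0], [0.5, 0, 0, -0.7, 0, 0, 0], [0.5, 0, 0, -0.7, 0, 0, 0], [0.5, 0, 0, -20, 0, 0, 0], [0.5, 0, 0, -50, 0, 0, 0], [0.5, 0, 0, -80, 0, 0, 0], [0.5, -20, 40, -90, 0, 0, 0], [0.5, -40, 90, -90, 0, 0, 0], [0.5, -55, 150, -90, 0, 0, 0], [0.5, -60, 200, -90, 0, 0, 0]]]}}

```text
clock: 18.0
tool_pos: [0.4871, -0.3075, 0.2013]
eef_rot: [0.994, -0.108, -0.0, 0.0]
contact_force: [1.5, 0.5, 0.5]
opening: 0.501
finger_force: 0.0
```

Run:
```python
from h import *
tool(); a=np.radians(-12.2)
o={n:cv2.imread(f"pics/{n}0.png")[:,:,::-1] for n in("top","side")}
for n in("top","side"):
  im=r.snapshot(n); cv2.imwrite(f"pics/{n}11.png",im[:,:,::-1])
  show(n+" lid",fitsq(n,im,[.5895,-.121,a],.104,W=3)); show(n+" base",fitsq(n,o[n],[.5895,-.121,a],.05,W=3))
  for e in((0,1),(1,2),(2,3),(3,0)): show(f" {e} lid",fitsq(n,im,[.5895,-.121,a],.104,W=3,edges=e)); show("     base",fitsq(n,o[n],[.5895,-.121,a],.05,W=3,edges=e))
k=lambda im,x,y,w,h,s:cv2.resize(im[y:y+h,x:x+w,::-1],None,fx=s,fy=s,interpolation=cv2.INTER_CUBIC)
cv2.imwrite("pics/c11.png",np.hstack([k(cv2.imread("pics/top11.png")[:,:,::-1],325,140,75,80,5),k(cv2.imread("pics/side11.png")[:,:,::-1],258,150,80,80,5)]))
```

```text
tcp [ 487.1 -307.5  201.3] yaw -12.41 F [1.5 0.5 0.5] op 0.501 ff 0.0
top lid [ 589.  -121.7] yaw -12.6 n 100 res 0.07
top base [ 589.3 -122.5] yaw -12.2 n 100 res 0.24
 (0, 1) lid [ 589.  -122.1] yaw -12.7 n 50 res 0.02
     base [ 589.3 -123.5] yaw -12.33 n 50 res 0.05
 (1, 2) lid [ 589.1 -121.4] yaw -12.66 n 50 res 0.04
     base [ 589.7 -121.5] yaw -12.17 n 50 res 0.04
 (2, 3) lid [ 589.1 -121.4] yaw -12.61 n 50 res 0.06
     base [ 589.2 -121.5] yaw -12.28 n 50 res 0.05
 (3, 0) lid [ 588.9 -122.2] yaw -12.72 n 50 res 0.03
     base [ 588.7 -123.4] yaw -12.32 n 50 res 0.05
side lid [ 589.9 -120. ] yaw -13.34 n 94 res 0.18
side base [ 589.7 -119.8] yaw -12.13 n 100 res 0.14
 (0, 1) lid [ 590.5 -119.7] yaw -12.97 n 50 res 0.03
     base [ 590.2 -120.1] yaw -12.05 n 50 res 0.03
 (1, 2) lid [ 589.9 -121.8] yaw -13.99 n 47 res 0.21
     base [ 590.4 -119.6] yaw -12.06 n 50 res 0.05
 (2, 3) lid [ 586.8 -121.9] yaw -17.11 n 45 res 0.41
     base [ 589.  -119.2] yaw -12.29 n 50 res 0.08
 (3, 0) lid [ 588.9 -119.4] yaw -13.16 n 46 res 0.05
     base [ 588.8 -119.9] yaw -12.21 n 50 res 0.04
```

The lid is flush: the top camera reads (-0.3,+0.8) mm and -0.4° relative to the base. Now the lever.

```bash
python3 -c "
from h import *
tool(); go(.5795,-.3660,.14,-8.4); go(.5795,-.3660,.097,-8.4)"
```

```text
tcp [ 485.  -313.3  201.3] yaw -12.98 F [ 0.4 -0.4 -0.1] op 0.495 ff 0.0
t 18.1 shift mm [103.9  29.8  61.4] turn [ 0.32  0.05 -4.58]
t 18.1 shift mm [104.   29.6 104.4] turn [ 0.32  0.05 -4.58]
```

View pics/c11.png

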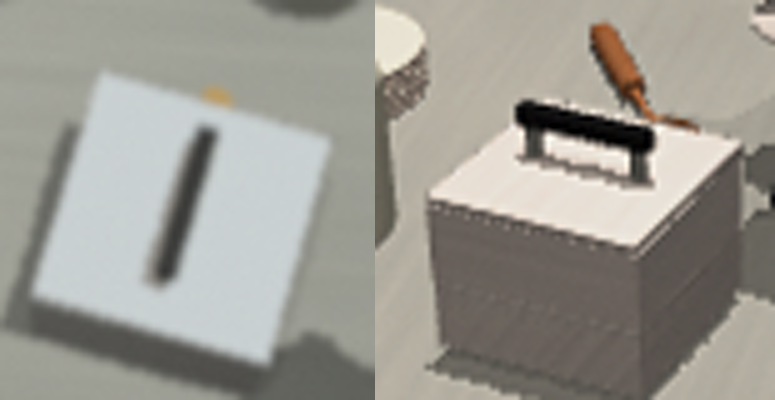

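Flush stack seen in both views. I'll move above the lever grip and settle.

Call:
{"fn": "move_arm", "kwargs": {"targets": [[[0.5, 30, 5, 0, 0, 0, -1], [0.5, 60, 14, 0, 0, 0, -3], [0.5, 85, 20, 0, 0, 0, -4.5], [0.5, 99, 22, 10, 0, 0, -4.5], [0.5, 99, 22, 35, 0, 0, -4.5], [0.5, 99, 22, 55, 0, 0, -4.5], [0.5, 99, 22, 55, 0, 0, -4.5], [0.5, 99, 22, 55, 0, 0, -4.5]]]}}

```text
clock: 19.1
tool_pos: [0.5817, -0.3478, 0.1469]
eef_rot: [0.998, -0.068, 0.001, 0.0]
contact_force: [0.3, -0.2, 0.6]
opening: 0.499
finger_force: 0.0
```

```bash
python3 -c "
from h import *
tool(); go(.5795,-.3660,.097,-8.4)"
```

```text
tcp [ 581.7 -347.8  146.9] yaw -7.81 F [ 0.3 -0.2  0.6] op 0.499 ff 0.0
t 19.1 shift mm [ 0.2 18.3 49.9] turn [ 0.01 -0.07  0.59]
```

Call:
{"fn": "move_arm", "kwargs": {"targets": [[[0.5, 0, 10, 0, 0, 0, 0.6], [0.5, 0, 18.3, 0, 0, 0, 0.6], [0.5, 0, 18.3, 0, 0, 0, 0.6], [0.5, 0, 18.3, 20, 0, 0, 0.6], [0.5, 0, 18.3, 40, 0, 0, 0.6], [0.5, 0, 18.3, 50, 0, 0, 0.6], [0.5, 0, 18.3, 50, 0, 0, 0.6]]]}}

```text
clock: 19.98
tool_pos: [0.5778, -0.3654, 0.0946]
eef_rot: [0.997, -0.073, -0.001, -0.001]
contact_force: [0.7, 0.9, 0.2]
opening: 0.502
finger_force: 0.0
```

```bash
python3 -c "
from h import *
tool(); go(.5795,-.3660,.097,-8.4)"
```

```text
tcp [ 577.8 -365.4   94.6] yaw -8.41 F [0.7 0.9 0.2] op 0.502 ff 0.0
t 19.98 shift mm [ 1.8  0.3 -2.4] turn [-0.06  0.15 -0.01]
```

Close gently; the pads align with the lever.

Call:
{"fn": "move_arm", "kwargs": {"targets": [[[0, 0, 0, 0, 0, 0, 0], [0, 0, 0, 0, 0, 0, 0], [0, 0, 0, 0, 0, 0, 0], [0, 0, 0, 0, 0, 0, 0], [0, 0, 0, 0, 0, 0, 0]]], "newtons": 15}}

```text
clock: 20.6
tool_pos: [0.5789, -0.3664, 0.0968]
eef_rot: [0.997, -0.074, 0.001, 0.0]
contact_force: [-0.5, -0.1, 2.6]
opening: 0.177
finger_force: 14.9
```

Run:
```python
from h import *
tool(); s=r.get_state();print(np.round(s["moment"],2))
R=Ro.from_quat(s["eef_rot"]).as_matrix(); p=np.array(s["tool_pos"]); yaw0=np.arctan2(R[1,0],R[0,0])
piv=np.array([.5000,-.3545]); print("radius",np.linalg.norm(p[:2]-piv),"ang",np.degrees(np.arctan2(*(p[:2]-piv)[::-1])))
for g in(4.5,9,13.5,18,22.5,27,31.5,36.6):
    q=Ro.from_euler("z",-g,degrees=True).as_matrix()[:2,:2]@(p[:2]-piv)+piv
    print(g,np.round(R.T@np.r_[q-p[:2],0]*1000,1))
```

```text
tcp [ 578.9 -366.4   96.8] yaw -8.45 F [-0.5 -0.1  2.6] op 0.177 ff 14.9
[-0.02 -0.   -0.13]
radius 0.07974988814303471 ang -8.594635713906412
4.5 [-0.3  6.3  0. ]
9 [-1.  12.5  0. ]
13.5 [-2.3 18.6  0. ]
18 [-4.  24.6  0. ]
22.5 [-6.1 30.5  0. ]
27 [-8.8 36.2  0. ]
31.5 [-11.9  41.6   0. ]
36.6 [-15.8  47.5   0. ]
```

Call:
{"fn": "move_arm", "kwargs": {"targets": [[[0, -0.3, 6.3, 0, 0, 0, 4.5], [0, -1, 12.5, 0, 0, 0, 9], [0, -2.3, 18.6, 0, 0, 0, 13.5], [0, -4, 24.6, 0, 0, 0, 18], [0, -6.1, 30.5, 0, 0, 0, 22.5], [0, -8.8, 36.2, 0, 0, 0, 27], [0, -11.9, 41.6, 0, 0, 0, 31.5], [0, -15.8, 47.5, 0, 0, 0, 36.6], [0, -15.8, 47.5, 0, 0, 0, 36.6], [0, -15.8, 47.5, 0, 0, 0, 36.6]]]}}

```text
clock: 21.85
tool_pos: [0.5554, -0.4098, 0.0967]
eef_rot: [0.924, -0.383, -0.001, -0.001]
contact_force: [-1.5, 1.9, 5.4]
opening: 0.177
finger_force: 15.0
```

```bash
python3 -c "
from h import *
tool(); print(np.round(r.get_state()['moment'],2)); p=r.get_state()['tool_pos']; print(np.degrees(np.arctan2(p[1]+.3545,p[0]-.5)))"
```

```text
tcp [ 555.4 -409.8   96.7] yaw -45.04 F [-1.5  1.9  5.4] op 0.177 ff 15.0
[ 0.51  0.42 -0.09]
-44.94728937664709
```

Tool yaw and bearing both read -45°. I'll release, rise straight up and back off, then measure the lever in the top camera.

Call:
{"fn": "move_arm", "kwargs": {"targets": [[[0.3, 0, 0, 0, 0, 0, 0], [0.5, 0, 0, 0, 0, 0, 0], [0.5, 0, 0, 0, 0, 0, 0], [0.5, 0, 0, -30, 0, 0, 0], [0.5, 0, 0, -70, 0, 0, 0], [0.5, 0, 0, -110, 0, 0, 0], [0.5, 0, 40, -130, 0, 0, 0], [0.5, 0, 90, -130, 0, 0, 0], [0.5, 0, 140, -130, 0, 0, 0], [0.5, 0, 190, -130, 0, 0, 0]]]}}

```text
clock: 23.1
tool_pos: [0.4203, -0.546, 0.2263]
eef_rot: [0.924, -0.383, 0.0, 0.0]
contact_force: [0.5, -0.2, 0.1]
opening: 0.501
finger_force: 0.0
```

Run:
```python
from h import *
tool(); a=np.radians(-12.2)
for n,z in(("top",.116),("side",.116)):
  im=r.snapshot(n); cv2.imwrite(f"pics/{n}12.png",im[:,:,::-1])
  show(n+" lid",fitsq(n,im,[.5895,-.121,a],.104,W=3))
  b=proj(n,[[.5+.08*np.cos(-np.pi/4),-.3545+.08*np.sin(-np.pi/4),z]])[0]; print("grip px expected",b.round(1))
  x,y=(b-22).astype(int); g=im[y:y+44,x:x+44]
  nl,lab,st,ce=cv2.connectedComponentsWithStats((g.max(2)<60).astype(np.uint8))
  for i in range(1,nl):
    if st[i,4]<25: continue
    q=np.argwhere(lab==i)[:,::-1]+[x,y]; P=ray(n,q,z)[:,:2]; c=P.mean(0); u,sv,vt=np.linalg.svd(P-c,full_matrices=False); d=vt[0]
    w=c-[.5,-.3545]
    print(" blob",st[i,4],"c mm",(c*1000).round(1),"len/wid",np.round(np.ptp((P-c)@vt.T,axis=0)*1000),"axis deg",np.degrees(np.arctan(d[1]/d[0])).round(1),"bearing",np.degrees(np.arctan2(w[1],w[0])).round(1))
```

```text
tcp [ 420.3 -546.   226.3] yaw -45.02 F [ 0.5 -0.2  0.1] op 0.501 ff 0.0
top lid [ 589.1 -121.7] yaw -12.7 n 100 res 0.05
grip px expected [471.2 201.8]
 blob 89 c mm [ 555.6 -409.6] len/wid [56. 11.] axis deg -46.7 bearing -44.7
side lid [ 589.9 -119.9] yaw -13.28 n 93 res 0.19
grip px expected [334.4 139.6]
 blob 68 c mm [ 557.  -408.9] len/wid [82. 31.] axis deg -56.7 bearing -43.7
```

```bash
python3 -c "
from plant import r
print(r.finish_job())"
```

```text
the job is handed in; nothing more can be done
None
```

I set the tray and then the lid on the steamer base, flush to within about 1 mm by the camera fits, then turned the valve lever to about 45° (half open) and handed the job in at about 23 s with the gripper clear of everything; no verdict came back.

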